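# Hang the table brush on the hook with the crumb pan

### The job

The game is over and the table is swept: hang the little wooden table brush by the loop of its handle on the same hook of the steel stand where the crumb pan already hangs, in front of the pan with the bristles towards it. Push the pan back along the wire if it is in the way, so that both loops sit down on the level part of the hook and neither is perched on the upturned end; let go and leave both hanging still. Do not take or knock the pan off, and do not shove the tiles, dice, cup or rack about.

Things in the scene. Friction and masses are not known exactly. Their poses are not given: they have to be found in the camera images.
- stand: steel stand fixed to the table: round foot 136 mm across, 18 mm high, post 12 mm thick, 296 mm high, one hook of 6 mm round wire. Origin on the table at the post's axis, z up. The hook points along the stand's -x (roughly to the robot; yaw varies): level at 250 mm (wire centre) out to hook_bend, 64 mm from the post's axis, then out and up at 30 degrees to hook_tip
- hook_bend (a point): centre of the wire where the level part ends and the upturn begins: (-64, 0, 250) mm in the stand's frame. Axes as the stand's: x along the level wire into the post, z up
- hook_tip (a point): centre of the red 10 mm ball that ends the hook, (-90, 0, 265) mm in the stand's frame
- pan: steel crumb pan, 160 g, hanging loose by the loop of its handle on the level wire, 16 to 58 mm from the post's axis; it swings, and slides along the wire when pushed. 110 mm wide, 199 mm long, 15 mm deep; open face outward along the hook (its -x), z up along the handle. Origin at the centre of its loop; its lower lip lies 181 mm below
- pan_eye (a point): centre of the pan's loop (opening 20 mm wide, 24 mm high, 6 mm rod, in the pan's yz plane); hangs 8 mm below the wire's centre
- brush: wooden table brush, dark bristles, 204 mm long, 84 to 168 g, lying on its bristles. Origin on the table under the handle; x along the handle to the loop, z up. Head: x -120 to -30 mm, 36 wide, from the table up to 44 mm (bristles the lower 31). Handle: x -32 to 53 mm, 22 wide (y), 12 thick, its middle 38 mm up. Centre of mass about (-51, 0, 31) mm
- brush_grip (a point): grip point on the middle of the bare handle, (-4, 0, 38) mm in the brush's frame; 22 mm across along the brush's y
- brush_eye (a point): centre of the brush's hanging loop, (66, 0, 38) mm in the brush's frame; the loop lies in the plane of the handle (brush xy), opening 20 mm along y and 24 mm along x, 6 mm rod; the hook must pass through it along the brush's z
- rack: green acrylic tile rack with four slots and six tiles standing in it, 130 x 200 x 46 mm, loose; origin at the centre of its underside. Leave it alone
- cup: red plastic dice cup, 84 mm across and 95 mm high, standing loose; origin at the centre of its underside. Leave it alone
- die0: white acrylic die, 18 mm cube, loose; origin at the centre of its underside. Leave it alone
- die1: white acrylic die, 18 mm cube, loose; origin at the centre of its underside. Leave it alone
- tile0: ivory melamine mahjong tile with a jade-green back, lying face down, 40 x 30 x 22 mm; one of six in a block of two rows; origin at the centre of its underside. Leave it alone
- tile1: ivory melamine mahjong tile with a jade-green back, lying face down, 40 x 30 x 22 mm; one of six in a block of two rows; origin at the centre of its underside. Leave it alone
- tile2: ivory melamine mahjong tile with a jade-green back, lying face down, 40 x 30 x 22 mm; one of six in a block of two rows; origin at the centre of its underside. Leave it alone
- tile3: ivory melamine mahjong tile with a jade-green back, lying face down, 40 x 30 x 22 mm; one of six in a block of two rows; origin at the centre of its underside. Leave it alone
- tile4: ivory melamine mahjong tile with a jade-green back, lying face down, 40 x 30 x 22 mm; one of six in a block of two rows; origin at the centre of its underside. Leave it alone
- tile5: ivory melamine mahjong tile with a jade-green back, lying face down, 40 x 30 x 22 mm; one of six in a block of two rows; origin at the centre of its underside. Leave it alone

How it is judged:
By the outcome, as a careful person would: the job done as asked, in the order asked, and still so for the second after the job is handed in, with the robot touching nothing.
It also fails if it takes over 51 s, if anything falls off the work surface, if the arm or the gripper's body presses on something with over 40 N, if the wrist force passes 120 N, or if a joint passes its speed limit or range.

### The arm

A 6-joint arm with a two-finger parallel gripper is mounted at the origin on the work surface. World frame = base frame: x ahead of the robot, y to its left, z up, the work surface at z = 0. Lengths are in m, angles in rad, forces in N, time in s.
With the tool pointing down it reaches from about 0.375 to 0.9 m from the base axis. Payload 3.1 kg.
Tool frame: the origin (TCP) lies midway between the tips of the shut fingers; the grasp point (between the pads) lies robot.grip_depth behind it (robot.grip_depth is the distance from the TCP to the grasp point, in m); z points along the fingers, y is the line along which they close (so a half turn about z gives the same grasp; the last joint's range is limited). The gripper opens to 87 mm and grips with 3 to 60 N. Pads are 19 mm wide; open, the fingers measure 117 mm over their backs; the gripper's body (75 mm by 190 mm) begins 51 mm behind the grasp point.
Start: joints at [-1.47, 0.527, 1.433, -0, 1.181, -0.178], TCP at [0.172, -0.601, 0.223] pointing down, gripper open.
Joint ranges: [-3.08, 3.08], [-0.75, 2.2], [0.22, 2.44], [-1.43, 4.57], [0, 2.65], [-2.85, 2.85]. Speed limits (rad/s): [2.79, 2.79, 3.14, 3.14, 3.14, 3.14].

### API

Orientations are given as a unit quaternion [x, y, z, w].
In Python, from rig import robot, eyes gives the robot as it stands (robot), with the cameras (eyes).
- The arm moves only by the shell command python3 nudge.py [OPENING] [FORCE], which reads ROWS from standard input. ROWS is a JSON list of rows, 1 to 20 of them, each an object with the fields d (a list: dx, dy, dz in normalised numbers (1 is 60 cm)), rz (a turn about the tool's z in shares of pi/2 rad (1.0 is pi/2 rad)); a field left out counts as zero; each row shifts and turns the commanded pose from where the row before left it, along the tool's axes as they then stand; what a row does not reach is not made up. A row lasts 1/12 s, in which the tool goes at most 0.0417 m and 0.125 rad, less where a joint would pass 70% of its speed; a pose out of reach is approached as far as the arm can. OPENING is the finger opening in m, set as the command begins (- or left out keeps the last). The fingers move at their own pace and stop on an object; FORCE is the grip in N (left out, the last holds). Time passes only in rows, so rows that do not move let the fingers close. It prints the time, the measured TCP pose, the force, the opening and the grip force at its end. Shift and turn numbers lie between -1 and 1, and a call with a number outside is refused. Input that does not fit is refused with a message, and nothing moves.
- robot.get_obs(): the state, without advancing time (a new reading comes with each control period).
- eyes.camera(name): name is "side" or "top" or "wrist"; returns a dict with "img" (480x640x3 uint8, red, green, blue), "fx", "fy", "cx", "cy" (pixels), "k1" (the pictures are not rectified: a ray, as slopes to the right and down, at radius r is drawn at 1 + k1 r^2 times it, then the intrinsics apply), "xyz" and "attitude" of the camera in the world. Camera axes: x right, y down, z forward; pixel columns grow to the right and rows downward; lengths in m; the calibration is good to about 2 mm. A picture is of the moment at which its call begins. There is no depth.
- robot.hand_in(): hands the job in; it is judged then, once.
The state is a dict: "time": time; "q": joint angles; "joint_velocities": joint speeds; "joint_torque": joint torques, N m; "position": TCP position; "tool_rot": TCP orientation; "ft_force": force on the tool from outside, world axes, zero at the start; "moment": the same for the moment, N m; "grip_width": finger opening in m; "grip_force": force on a finger pad.
Only numpy, scipy, OpenCV 4.12 (cv2) and the standard library are available. Lean on these libraries where they do the work, as an engineer would, in place of code of your own. Each camera call takes 0.05 s, during which the arm holds its last target. There are 200 camera calls.

## Working session

There is one attempt and no reset: what is moved stays moved. The work goes in short steps, Python scripts to look and compute and a shell command to move; the robot and the scene stay as the last step left them, time stands still between calls to the robot, and variables do not carry over. Pictures are saved under pics/ and viewed, at most 12 in all, crops included, and the job is handed in when it is done.

```bash
ls; mkdir -p pics
python3 - <<'E'
from rig import robot, eyes
import cv2, numpy as np
print(robot.grip_depth)
o=robot.get_obs(); print(o)
for n in("side","top","wrist"):
    c=eyes.camera(n); cv2.imwrite(f"pics/{n}0.png",c["img"][:,:,::-1]); np.save(f"pics/{n}0.npy",c,allow_pickle=True)
    print(n,{k:v for k,v in c.items() if k!="img"})
E
```

```text
nudge.py
pics
rig.py
0.0187
{'time': 0.0, 'q': array([-1.47049187e+00,  5.28473541e-01,  1.43390179e+00, -3.62386974e-05,
        1.18137057e+00, -1.78461507e-01]), 'joint_velocities': array([-0.00154334,  0.00074875, -0.00097615,  0.00059131, -0.00019167,
       -0.00026729]), 'joint_torque': array([-8.53185520e-04, -4.40046108e+01, -1.76593530e+01,  6.31885557e-02,
        5.84216556e-02, -1.70309236e-04]), 'position': array([ 0.17194829, -0.60012443,  0.22156726]), 'tool_rot': array([ 9.90300376e-01,  1.38938858e-01,  2.53195084e-05, -1.07645241e-03]), 'ft_force': array([0.75339331, 0.4402016 , 0.85590011]), 'moment': array([-0.03851365,  0.02255086,  0.0004357 ]), 'grip_force': 0.0, 'grip_width': 0.08716194308637315}
side {'fx': 583.8410494898958, 'fy': 583.8410494898958, 'cx': 321.4239972480006, 'cy': 239.27939091874663, 'k1': -0.1356163287036405, 'xyz': array([-0.01502768,  0.54369311,  1.15865021]), 'attitude': array([-0.35332804,  0.87609771, -0.30298874,  0.12573749])}
top {'fx': 610.2160716457832, 'fy': 610.2160716457832, 'cx': 321.19951700002883, 'cy': 251.25919985062674, 'k1': 0.04576765678551222, 'xyz': array([ 0.3129245 , -0.04187354,  1.41975045]), 'attitude': array([ 0.71196063, -0.69609699,  0.06502014, -0.06582874])}
wrist {'fx': 377.19980469323644, 'fy': 377.19980469323644, 'cx': 317.333952937986, 'cy': 243.11976822749065, 'k1': -0.03564732022981655, 'xyz': array([ 0.23887423, -0.58049407,  0.38370872]), 'attitude': array([ 0.79187397, -0.59677786, -0.07889019,  0.10280144])}
```

View pics/side0.png

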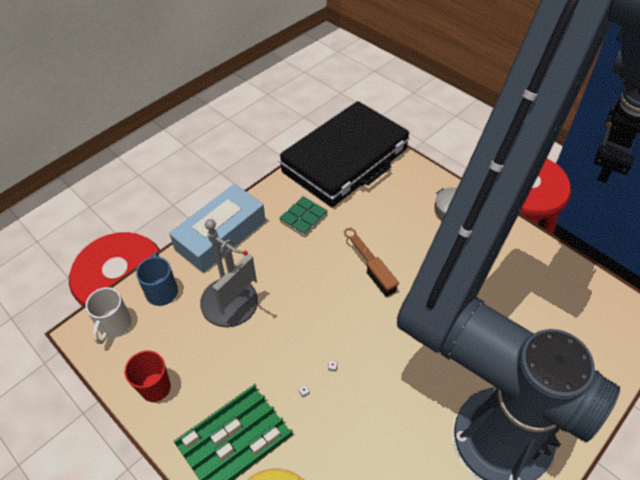

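View pics/top0.png

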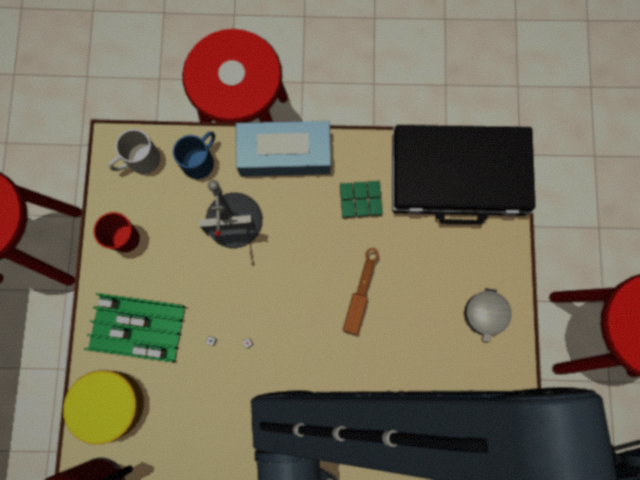

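The top view shows the brush loop at about (372,255) and its head at (352,325). The stand foot is near (233,220), the post top near (214,186) and the red ball near (218,233). In the side view the ball is near (246,253) and the brush loop near (350,234). Next I'll measure from both views and enlarge the hook.

```bash
cat > h.py <<'E'
import numpy as np, cv2
from scipy.spatial.transform import Rotation as R
def load(n): return np.load(f"pics/{n}.npy",allow_pickle=True).item()
def snap(n,name):
    from rig import robot, eyes
    c=eyes.camera(n); np.save(f"pics/{name}.npy",c,allow_pickle=True); return c
def KD(c): return np.array([[c["fx"],0,c["cx"]],[0,c["fy"],c["cy"]],[0,0,1.]]),np.array([c["k1"],0,0,0,0.])
def ray(c,uv):
    p=cv2.undistortPoints(np.array([[uv]],float),*KD(c))[0,0]
    d=R.from_quat(c["attitude"]).apply([p[0],p[1],1]); return np.array(c["xyz"]),d/np.linalg.norm(d)
def plane(c,uv,z):
    o,d=ray(c,uv); return o+d*(z-o[2])/d[2]
def tri(c1,u1,c2,u2):
    a,d=ray(c1,u1); b,e=ray(c2,u2)
    s,t=np.linalg.lstsq(np.stack([d,-e],1),b-a,rcond=None)[0]
    return (a+s*d+b+t*e)/2,np.linalg.norm(a+s*d-b-t*e)
def proj(c,P):
    r=R.from_quat(c["attitude"]).inv(); 
    q=r.apply(np.atleast_2d(P)-c["xyz"]); return cv2.projectPoints(q,np.zeros(3),np.zeros(3),*KD(c))[0][:,0]
def crop(c,x0,y0,w,h,k):
    return cv2.resize(c["img"][y0:y0+h,x0:x0+w,::-1],None,fx=k,fy=k,interpolation=cv2.INTER_CUBIC)
def blob(c,box,cond):
    x0,y0,w,h=box; m=np.zeros(c["img"].shape[:2],np.uint8); I=c["img"].astype(int)
    m[y0:y0+h,x0:x0+w]=cond(I[...,0],I[...,1],I[...,2])[y0:y0+h,x0:x0+w]
    n,l,s,ce=cv2.connectedComponentsWithStats(m)
    k=1+np.argmax(s[1:,4]); return ce[k],s[k],(l==k).astype(np.uint8)
red=lambda r,g,b:(r>110)&(g<70)&(b<70)
E
python3 - <<'E'
from h import *
s,t=load("side0"),load("top0")
rs,rt=blob(s,(225,235,40,35),red),blob(t,(205,220,30,25),red)
print(rs[:2],rt[:2]); tip=tri(s,rs[0],t,rt[0]); print("tip",tip)
# foot: dark disk in top, ellipse of hull; plane z .018
f=blob(t,(195,185,75,70),lambda r,g,b:(r+g+b<230)&(abs(r-b)<40))
pts=cv2.findContours(f[2],cv2.RETR_EXTERNAL,cv2.CHAIN_APPROX_NONE)[0][0][:,0]
hull=cv2.convexHull(pts)[:,0]; P=np.array([plane(t,p,.018)[:2] for p in hull])
print("foot minEnc",f[1],cv2.minEnclosingCircle(P.astype(np.float32)))
# brush orange
br=lambda r,g,b:(r-b>45)&(r-g>28)&(r<215)
b=blob(t,(330,240,60,105),br); print("brush",b[:2])
ys,xs=np.nonzero(b[2]); P=np.array([plane(t,(x,y),.044)[:2] for x,y in zip(xs,ys)])
m=P.mean(0); w,v=np.linalg.eigh(np.cov(P.T)); d=v[:,1]*np.sign(v[0,1]); q=(P-m)@d
print(m,d,np.degrees(np.arctan2(d[1],d[0])),q.min(),q.max(), (P-m)@v[:,0]@np.ones(len(P))/len(P))
for e in(.05,):
    a=P[q>q.max()-.034].mean(0); print("loopmid",a, "head mid",P[q<q.min()+.08].mean(0))
cv2.imwrite("pics/c1.png",np.hstack([crop(s,195,205,80,120,5),crop(t,190,170,80,120,5)])[:600])
E
```

```text
(array([244.81818182, 252.72727273]), array([243, 251,   4,   4,  11], dtype=int32)) (array([217.09090909, 232.63636364]), array([216, 231,   3,   4,  11], dtype=int32))
tip (array([0.56266622, 0.16487274, 0.26391884]), np.float64(0.0023623007464802577))
foot minEnc [ 202  185   60   63 2076] ((0.660142719745636, 0.16902872920036316), 0.08378864079713821)
brush (array([359.63131814, 297.19028741]), array([ 343,  248,   36,   87, 1009], dtype=int32))
[ 0.46751753 -0.12671424] [ 0.96491555 -0.26256045] -15.222044682955238 -0.08271147964546377 0.11795464134980753 -2.515245885152933e-16
loopmid [ 0.56435358 -0.15307517] head mid [ 0.42615286 -0.11550347]
```

View pics/c1.png

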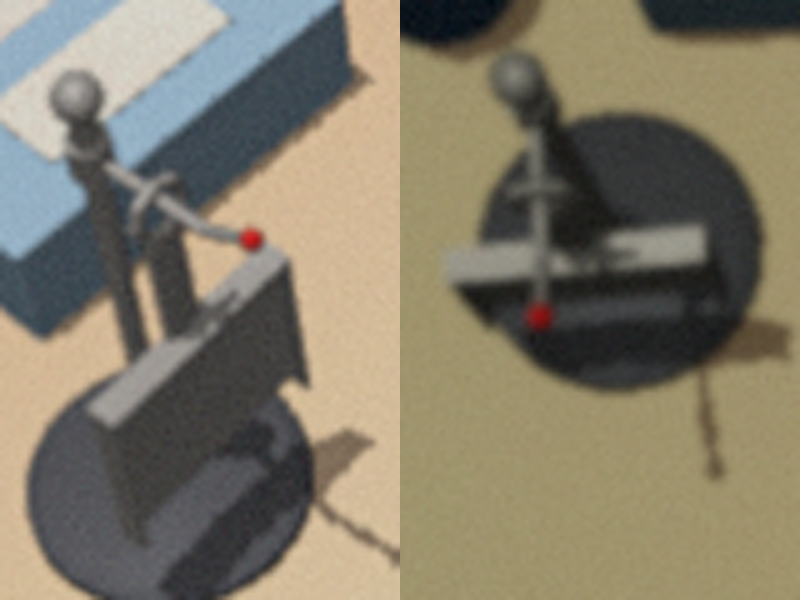

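The crop shows the post's top ball at side (210.2,224.4) and top (213.6,185.6). The pan loop crosses the wire at about side (225.5,242) and top (217.7,207.6). The pan loop is roughly mid-wire, and the bend is at side (235.6,251).

Run:
```python
from h import *
s,t=load("side0"),load("top0")
print("postball",tri(s,(210.2,224.4),t,(213.6,185.6)))
print("panloop top",tri(s,(225.5,242),t,(217.7,207.6)), "bend",plane(s,(235.6,251),.25), )
# foot circle from clean points (right/bottom/top arcs in top crop)
uv=[(761,240),(740,165),(700,130),(640,113),(575,120),(700,370),(625,390),(745,310)]
P=np.array([plane(t,(190+(u-400)/5,170+v/5),.018)[:2] for u,v in uv])
A=np.c_[2*P,np.ones(len(P))]; x=np.linalg.lstsq(A,(P**2).sum(1),rcond=None)[0]
print("foot",x[:2],np.sqrt(x[2]+x[:2]@x[:2]))
tip=np.array([.5627,.1649]); d=x[:2]-tip; print(np.degrees(np.arctan2(d[1],d[0])),np.linalg.norm(d))
# brush via side view as check, loop & tail
br=lambda r,g,b:(r-b>45)&(r-g>28)&(r<215)
for c,box,z in((s,(335,220,70,80),.038),(t,(330,240,60,105),.038)):
    b=blob(c,box,lambda r,g,b:(r-b>60)&(r-g>35)&(r<200)); ys,xs=np.nonzero(b[2]); P=np.array([plane(c,(u,v),z)[:2] for u,v in zip(xs,ys)])
    m=P.mean(0);w,v=np.linalg.eigh(np.cov(P.T)); d=v[:,1]*np.sign(v[0,1]); q=(P-m)@d
    print(len(P),m,np.degrees(np.arctan2(d[1],d[0])),m+d*q.max(),m+d*q.min(),np.ptp(q))
    print("handle centreline",[np.round(P[(abs(q-a)<.006)].mean(0),4).tolist() for a in(-.04,-.02,.03,.05,.07,.09)])
    k=abs(q-.06)<.03; h=P[k]; l=np.polyfit(h[:,0],h[:,1],1); print(np.degrees(np.arctan(l[0])))
o=tip
```

```text
postball (array([0.65199115, 0.17368365, 0.28228012]), np.float64(0.0037046790322734675))
panloop top (array([0.61625692, 0.16893827, 0.25326124]), np.float64(0.004510994647233936)) bend [0.58910405 0.16930173 0.25      ]
foot [0.64615611 0.16968901] 0.06772243827172905
3.28423629717201 0.08359340538367253
736 [ 0.468696   -0.12407017] -15.396864911774987 [ 0.58581931 -0.15632441] [ 0.39110542 -0.10270274] 0.2019623275833191
handle centreline [[0.4298, -0.1131], [0.4495, -0.1183], [0.4976, -0.1315], [0.5168, -0.1372], [0.5362, -0.1429], [0.5551, -0.1477]]
-14.155801821250265
900 [ 0.46464134 -0.12603334] -15.236430124518375 [ 0.58188548 -0.15796793] [ 0.38889305 -0.10540126] 0.20002332617800084
handle centreline [[0.4261, -0.1153], [0.4453, -0.1208], [0.4934, -0.1342], [0.5128, -0.1389], [0.5323, -0.144], [0.5508, -0.1505]]
-14.073171602114591
```

The rows are not in the units I measure in: shifts go in shares of 60 cm and turns go in shares of pi/2 rad. I convert before sending: -0.0335 m is -0.0558, 0.0145 m is 0.0242, 0.109 rad is 0.0694.

```bash
echo '[{"rz": 0.0694}, {"rz": 0.0694}, {"rz": 0.0694}, {"rz": 0.0694}, {"rz": 0.0694}, {"d": [0.0242, -0.0558, 0]}, {"d": [0.0242, -0.0558, 0]}, {"d": [0.0242, -0.0558, 0]}, {"d": [0.0242, -0.0558, 0]}, {"d": [0.0242, -0.0558, 0]}, {"d": [0.0242, -0.0558, 0]}, {"d": [0.0242, -0.0558, 0]}, {"d": [0.0242, -0.0558, 0]}, {"d": [0.0242, -0.0558, 0]}, {"d": [0.0242, -0.0558, 0]}, {"d": [0.0242, -0.0558, 0]}, {"d": [0.0242, -0.0558, 0]}, {"d": [0.0242, -0.0558, 0]}, {"d": [0.0242, -0.0558, 0]}, {"d": [0.0242, -0.0558, 0]}]' | python3 nudge.py 0.06
echo '[{"d": [0.0242, -0.0558, 0.0167]}, {"d": [0, 0, 0.0583]}, {"d": [0, 0, 0.0583]}, {}, {}]' | python3 nudge.py
python3 - <<'E'
from h import *
c=snap("wrist","w1"); cv2.imwrite("pics/w1.png",c["img"][:,:,::-1])
from rig import robot, eyes
o=robot.get_obs(); r=R.from_quat(o["tool_rot"]).as_matrix(); print(o["time"],o["position"],o["q"],np.degrees(np.arctan2(r[1,0],r[0,0])))
print("expected eye px",proj(c,[[.5669,-.1523,.038],[.5374,-.1443,.044]]))
E
```

```text
time: 1.82
position: [0.5148, -0.1715, 0.2224]
tool_rot: [0.991, -0.133, -0.0, -0.0]
ft_force: [0.2, 0.0, 0.6]
grip_width: 0.06
grip_force: 0.0
time: 2.23
position: [0.5353, -0.1439, 0.141]
tool_rot: [0.991, -0.133, -0.003, -0.001]
ft_force: [-0.4, -0.3, 0.4]
grip_width: 0.06
grip_force: 0.0
2.2833 [ 0.53686959 -0.14492935  0.14276203] [-4.64628672e-01  5.43641606e-01  1.68261135e+00  5.19948789e-06
  9.16097697e-01  1.37265205e+00] -15.268609304214442
expected eye px [[318.16936754 195.91684314]
 [318.18828099 240.10494941]]
```

View pics/w1.png

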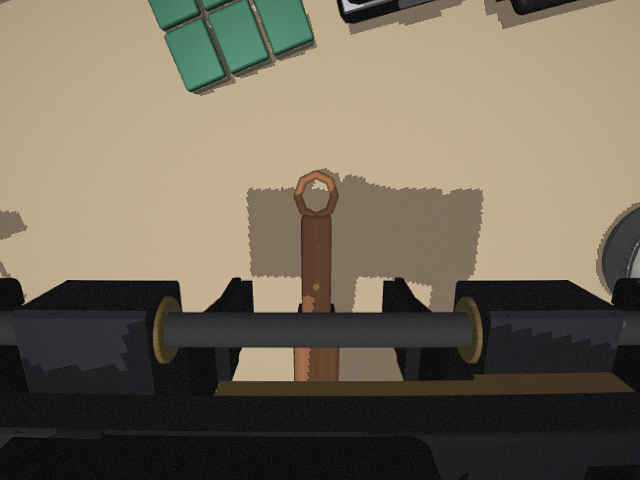

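The wrist view shows the brush loop centred at (316,193), within about 2 mm of the prediction, with the handle midway between the fingers. I'll descend and grip lightly, then lift along an arc so the head stays on the table and the handle tilts up in the pads.

```bash
echo '[{"d": [0, 0, 0.0667]}, {"d": [0, 0, 0.0667]}, {"d": [0, 0, 0.05]}, {"d": [0, 0, 0.0217]}, {}]' | python3 nudge.py
echo '[{}, {}, {}, {}, {}, {}]' | python3 nudge.py 0.0 4
echo '[{"d": [-0.0033, 0, -0.0167]}, {"d": [-0.0033, 0, -0.0167]}, {"d": [-0.005, 0, -0.0167]}, {"d": [-0.0067, 0, -0.0167]}, {"d": [-0.0083, 0, -0.0167]}, {"d": [-0.0117, 0, -0.0167]}, {"d": [-0.0133, 0, -0.0167]}, {"d": [-0.015, 0, -0.0167]}, {"d": [-0.0167, 0, -0.0167]}, {}, {}]' | python3 nudge.py
python3 - <<'E'
from h import *
s=snap("side","s2"); t=snap("top","t2"); w=snap("wrist","w2")
cv2.imwrite("pics/c2.png",np.hstack([cv2.resize(w["img"][:,:,::-1],(400,300)),crop(s,310,180,133,100,3)[:300,:400]]))
E
```

```text
time: 2.7
position: [0.5364, -0.1454, 0.0187]
tool_rot: [0.991, -0.133, -0.001, -0.0]
ft_force: [-0.2, -0.5, -0.0]
grip_width: 0.0602
grip_force: 0.0
time: 3.2
position: [0.5374, -0.1449, 0.0204]
tool_rot: [0.991, -0.133, 0.001, 0.0]
ft_force: [-0.5, -0.7, -1.0]
grip_width: 0.0281
grip_force: 0.0
time: 4.12
position: [0.4881, -0.1314, 0.1104]
tool_rot: [0.991, -0.133, 0.0, 0.0]
ft_force: [0.2, 0.2, -0.7]
grip_width: 0.0218
grip_force: 4.0
```

View pics/c2.png

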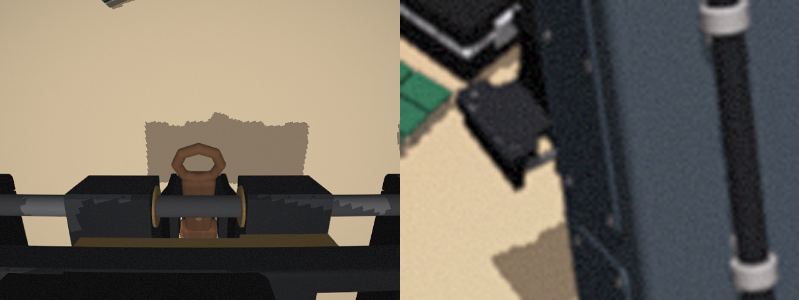

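Run:
```python
from h import *
from rig import robot, eyes
c=load("w2"); o=robot.get_obs(); r=R.from_quat(o["tool_rot"]).as_matrix()
g=o["position"]-r[:,2]*robot.grip_depth
m=blob(c,(230,200,180,110),lambda r,g,b:(r-b>25)&(r<190)&(g<r*.72))
print(m[:2])
cv2.imwrite("pics/m.png",m[2]*255)
for th in range(20,71,5):
    a=np.radians(th); e=np.cos(a)*r[:,0]-np.sin(a)*r[:,2]; y=r[:,1]
    print(th,[proj(c,g+e*L+y*q).round(0)[0].tolist() for L,q in((16,0),(22,0),(46,0),(52,0),(31+2,.016*1000),(33,-16)) for L,q in((L/1000,q/1000),)])
I=c["img"]; col=I[215:310,317]; print([(215+i,col[i].tolist()) for i in range(0,95,3)])
```

```text
(array([317.30870712, 270.98047493]), array([ 275,  229,   86,   81, 3790], dtype=int32))
20 [[319.0, 286.0], [319.0, 274.0], [319.0, 221.0], [319.0, 205.0], [363.0, 251.0], [275.0, 251.0]]
25 [[319.0, 289.0], [319.0, 278.0], [319.0, 227.0], [319.0, 213.0], [363.0, 256.0], [274.0, 256.0]]
30 [[319.0, 291.0], [319.0, 282.0], [319.0, 235.0], [319.0, 221.0], [364.0, 262.0], [273.0, 262.0]]
35 [[319.0, 294.0], [319.0, 286.0], [319.0, 244.0], [319.0, 232.0], [365.0, 268.0], [273.0, 268.0]]
40 [[319.0, 298.0], [319.0, 290.0], [319.0, 254.0], [319.0, 243.0], [365.0, 275.0], [272.0, 275.0]]
45 [[319.0, 301.0], [319.0, 295.0], [319.0, 265.0], [319.0, 256.0], [366.0, 283.0], [272.0, 283.0]]
50 [[319.0, 305.0], [319.0, 300.0], [319.0, 277.0], [319.0, 270.0], [366.0, 291.0], [271.0, 291.0]]
55 [[319.0, 308.0], [319.0, 305.0], [319.0, 290.0], [319.0, 285.0], [367.0, 299.0], [271.0, 299.0]]
60 [[319.0, 312.0], [319.0, 311.0], [319.0, 304.0], [319.0, 301.0], [367.0, 308.0], [270.0, 308.0]]
65 [[319.0, 316.0], [319.0, 316.0], [319.0, 317.0], [319.0, 318.0], [367.0, 316.0], [270.0, 316.0]]
70 [[319.0, 320.0], [319.0, 321.0], [319.0, 331.0], [319.0, 334.0], [367.0, 325.0], [270.0, 325.0]]
[(215, [135, 121, 100]), (218, [137, 122, 100]), (221, [138, 123, 103]), (224, [137, 123, 101]), (227, [141, 124, 104]), (230, [74, 50, 33]), (233, [99, 69, 52]), (236, [107, 74, 52]), (239, [112, 78, 55]), (242, [107, 74, 54]), (245, [88, 61, 40]), (248, [139, 123, 102]), (251, [139, 123, 103]), (254, [138, 122, 102]), (257, [137, 121, 101]), (260, [137, 121, 100]), (263, [137, 121, 102]), (266, [136, 119, 101]), (269, [136, 121, 100]), (272, [140, 123, 104]), (275, [63, 40, 30]), (278, [69, 49, 34]), (281, [92, 64, 45]), (284, [101, 69, 48]), (287, [102, 72, 49]), (290, [90, 63, 45]), (293, [97, 66, 44]), (296, [95, 66, 44]), (299, [89, 61, 42]), (302, [90, 62, 45]), (305, [87, 59, 43]), (308, [87, 61, 43])]
```

```bash
cat > fit.py <<'E'
from h import *
from scipy.optimize import least_squares
def fit(c,o,gd,rows,gx):
    """rows: image row of far rod's centre, of handle end's upper edge -> tilt, offset h of grip above handle axis"""
    r=R.from_quat(o["tool_rot"]).as_matrix(); g=o["position"]-r[:,2]*gd
    def pt(x,n,th,h):
        e=np.cos(th)*r[:,0]-np.sin(th)*r[:,2]; k=-np.sin(th)*r[:,0]-np.cos(th)*r[:,2]
        return g+e*(x-gx)+k*(n-h)
    f=lambda p:[proj(c,pt(.081,0,p[0],p[1]/100))[0,1]-rows[0],proj(c,pt(.053,.006,p[0],p[1]/100))[0,1]-rows[1]]
    s=least_squares(f,[.7,0]); th,h=s.x[0],s.x[1]/100
    return np.degrees(th),h,s.cost,pt(.066,0,th,h),r.T@(pt(.066,0,th,h)-o["position"])
E
python3 - <<'E'
from fit import *
from rig import robot, eyes
for gx in(.030,.033,.036): print(gx,fit(load("w2"),robot.get_obs(),robot.grip_depth,(238,274),gx))
E
```

```text
0.03 (np.float64(60.64745362401041), np.float64(0.019363470456133725), np.float64(1.050131637030211e-25), array([ 0.5224696 , -0.14095837,  0.15009223]), array([ 3.45241428e-02, -2.97202685e-18, -4.05866980e-02]))
0.033 (np.float64(59.95722483192326), np.float64(0.01966695822427174), np.float64(1.6155871338926322e-27), array([ 0.52152873, -0.14070166,  0.14692499]), array([ 3.35460708e-02,  2.18513325e-18, -3.74203200e-02]))
0.036 (np.float64(59.25969731729808), np.float64(0.020044949333365446), np.float64(3.6350710512584224e-27), array([ 0.52058298, -0.14044363,  0.14374265]), array([ 3.25629211e-02, -7.58560356e-18, -3.42388598e-02]))
```

The wrist view shows the brush pivoted up in the pads, with the loop around (317,258). I'll tighten the grip, raise it and carry it to just in front of the hook, then measure again there.

To row units: -0.03 m is -0.05, -0.02 m is -0.0333, -0.085 rad is -0.0541.

```bash
echo '[{}, {"d": [0, 0, -0.0333], "rz": -0.0535}, {"d": [0, 0, -0.05], "rz": -0.0535}, {"d": [0, 0, -0.05], "rz": -0.0535}, {"d": [0, 0, -0.05], "rz": -0.0541}, {"d": [0, 0, -0.0333]}, {"d": [0.0023, -0.0267, -0.0217]}, {"d": [0.0023, -0.05, 0]}, {"d": [0.0023, -0.05, 0]}, {"d": [0.0023, -0.05, 0]}, {"d": [0.0023, -0.05, 0]}, {"d": [0.0023, -0.05, 0]}, {"d": [0.0023, -0.05, 0]}, {"d": [0.0023, -0.05, 0]}, {"d": [0.0023, -0.05, 0]}, {"d": [0.0023, -0.0333, 0]}, {"d": [0, -0.025, 0]}, {}, {}]' | python3 nudge.py 0.0 45
python3 - <<'E'
from h import *
from rig import robot, eyes
s=snap("side","s3"); t=snap("top","t3"); w=snap("wrist","w3"); o=robot.get_obs(); print(o["position"],o["ft_force"])
b=proj(s,o["position"])[0].astype(int); print(b,proj(t,o["position"]))
cv2.imwrite("pics/c3.png",np.hstack([cv2.resize(w["img"][:,:,::-1],(400,300)),crop(s,b[0]-66,b[1]-50,133,100,3)[:300,:400]]))
E
```

```text
time: 5.85
position: [0.4817, 0.1601, 0.2518]
tool_rot: [0.999, 0.036, -0.001, 0.0]
ft_force: [0.6, -0.4, -2.1]
grip_width: 0.0214
grip_force: 45.0
[0.48203759 0.15879948 0.25215495] [ 0.33898244 -0.31467868 -1.25657418]
[276 278] [[218.65769885 274.31424924]]
```

View pics/c3.png

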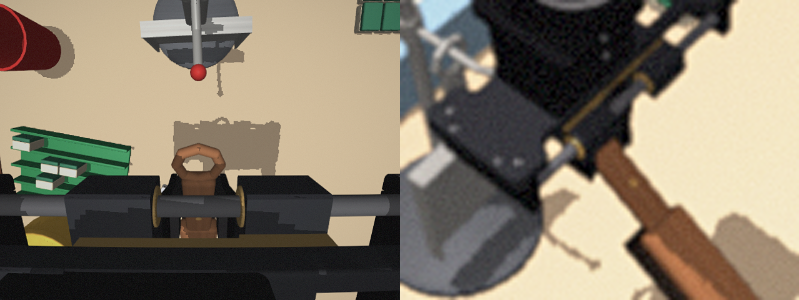

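The side crop shows the handle coming out of the fingers at about (281,281) and the head shoulder at about (301,300). The wrist view shows the loop at (317,258) and the red ball at (317,115), so they are laterally aligned.

Run:
```python
from fit import *
from rig import robot, eyes
s=load("s3"); w=load("w3"); t=load("t3"); o=robot.get_obs(); r=R.from_quat(o["tool_rot"]).as_matrix(); p=o["position"]
L=[]
for uv in((280.7,280.7),(287.3,288.7),(300.7,299.7)):
    a,d=ray(s,uv); k=((p-a)@r[:,1])/(d@r[:,1]); L.append(r.T@(a+k*d-p)); print("tool coords",L[-1])
d=L[0]-L[2]; print("tilt",np.degrees(np.arctan2(-d[2],d[0])))
col=w["img"][215:310,317].astype(int); m=(col[:,0]-col[:,2]<45)|True
print([(215+i,col[i].tolist()) for i in range(10,66,3)])
rb=blob(w,(290,90,60,50),red); print("ball wrist",rb[:2])
a,d=ray(w,rb[0]); k=(.265-a[2])/d[2]; print("ball by wrist at z=.265",a+k*d)
lp=blob(w,(230,200,180,110),lambda r,g,b:(r-b>25)&(r<190)&(g<r*.72)); print(lp[:2])
for c in("s0",): pass
s0=load("side0"); rs=blob(s0,(225,235,40,35),red)[0]; print("ball side0+wrist",tri(s0,rs,w,rb[0])); t0=load("top0");rt=blob(t0,(205,220,30,25),red)[0]; print("top+wrist",tri(t0,rt,w,rb[0]))
```

```text
tool coords [-1.01434079e-02  7.51754446e-17 -2.17470056e-03]
tool coords [-2.59479439e-02  3.41006994e-17  9.61141118e-03]
tool coords [-5.92025803e-02  1.19889043e-16  1.44541173e-02]
tilt 18.724310757620124
[(225, [139, 123, 102]), (228, [126, 109, 91]), (231, [122, 84, 57]), (234, [153, 104, 74]), (237, [143, 96, 68]), (240, [178, 120, 83]), (243, [159, 109, 75]), (246, [123, 87, 63]), (249, [138, 122, 103]), (252, [137, 122, 101]), (255, [167, 150, 124]), (258, [213, 192, 159]), (261, [213, 192, 159]), (264, [213, 192, 159]), (267, [213, 192, 159]), (270, [211, 190, 158]), (273, [184, 165, 135]), (276, [66, 45, 34]), (279, [77, 54, 36])]
ball wrist (array([316.5915493 , 114.93158954]), array([304, 103,  26,  25, 497], dtype=int32))
ball by wrist at z=.265 [0.56157407 0.16569679 0.265     ]
(array([317.47231698, 270.80713723]), array([ 275,  230,   86,   80, 3811], dtype=int32))
ball side0+wrist (array([0.56178037, 0.1661024 , 0.26653418]), np.float64(0.001035776705508032))
top+wrist (array([0.56238532, 0.16540181, 0.25877427]), np.float64(0.001032310993983044))
```

Run:
```python
from fit import *
from rig import robot, eyes
w1=load("w1"); w=load("w3"); s=load("s3"); o=robot.get_obs(); r=R.from_quat(o["tool_rot"]).as_matrix(); p=o["position"]
cond=lambda r,g,b:(r-b>25)&(r<190)&(g<r*.72)
def edges(c,box):
    m=blob(c,box,lambda r,g,b:(r-b>35)&(g<r*.76))[2]; 
    ws=[(np.ptp(np.nonzero(m[v])[0])+1,v,np.nonzero(m[v])[0].min()-.5,np.nonzero(m[v])[0].max()+.5) for v in range(480) if m[v].any()]
    return max(ws),ws
e1,a1=edges(w1,(285,165,70,50)); e3,a3=edges(w,(230,200,180,75)); print(e1,e3)
row=np.mean([x[1] for x in a3 if x[0]>=e3[0]-1]); row1=np.mean([x[1] for x in a1 if x[0]>=e1[0]-1])
W=np.linalg.norm(plane(w1,(e1[2],row1),.038)-plane(w1,(e1[3],row1),.038)); print("W",W,row1,row)
a,d1=ray(w,(e3[2],row)); _,d2=ray(w,(e3[3],row)); k=W/np.linalg.norm(d1-d2); E=a+k*(d1+d2)/2; print("eye",E,"tool",r.T@(E-p))
# head corners in side view
m=blob(s,(270,260,120,130),lambda r,g,b:(r-b>45)&(r-g>25)&(r<200)&(g<r*.72)); print(m[1])
cn=cv2.findContours(m[2],cv2.RETR_EXTERNAL,cv2.CHAIN_APPROX_NONE)[0]; cn=max(cn,key=len)
print(cv2.approxPolyDP(cn,3,True)[:,0].tolist())
```

```text
(np.int64(44), 197, np.float64(293.5), np.float64(337.5)) (np.int64(86), 265, np.float64(274.5), np.float64(360.5))
W 0.030947806322122642 195.5 263.0
eye [0.50969026 0.16168349 0.28476858] tool [ 0.02775968 -0.00092865 -0.03263701]
[ 276  275   55   67 1086]
[[280, 275], [276, 284], [292, 303], [291, 309], [320, 341], [330, 329]]
```

Run:
```python
from fit import *
from rig import robot, eyes
s=load("s3"); o=robot.get_obs(); r=R.from_quat(o["tool_rot"]).as_matrix(); p=o["position"]
eye=np.array([.0278,0,-.0326])
for uv in((325,335),(324,336),(326,334),(301.5,299.5)):
    a,d=ray(s,uv); k=((p-a)@r[:,1])/(d@r[:,1]); q=r.T@(a+k*d-p); v=eye-q
    print(q,np.linalg.norm(v),np.degrees(np.arctan2(-v[2],v[0])))
# corner-wise: planes y=+-18mm
for uv,y in(((320,341.),.018),((330,329.),-.018),((320,341.),-.018),((330,329.),.018)):
    a,d=ray(s,uv); k=((p+y*r[:,1]-a)@r[:,1])/(d@r[:,1]); q=r.T@(a+k*d-p); v=eye-q; v[1]=0
    print(y,q,np.linalg.norm(v),np.degrees(np.arctan2(-v[2],v[0])))
```

```text
[-1.17911397e-01  1.14654380e-17  8.11612993e-02] 0.18486060784621197 37.98023627964369
[-1.15383930e-01 -2.81892565e-18  8.80377830e-02] 0.18723010590896952 40.11538325212979
[-1.20409720e-01 -2.83925444e-17  7.43647348e-02] 0.18277739369770185 35.81843628116635
[-6.13120212e-02  5.08109654e-17  1.16321947e-02] 0.09948587526293143 26.398247728079404
0.018 [-0.08922329  0.018       0.16474373] 0.22943190628662305 59.3323904197701
-0.018 [-0.14471406 -0.018       0.00331452] 0.17621280507173284 11.760041574294071
-0.018 [-0.12062064 -0.018       0.07635911] 0.18412163035416765 36.283275069945134
0.018 [-0.11548375  0.018       0.08512926] 0.18544652179536195 39.40827542319334
```

The brush tilt is about 40°, and its eye sits 28 mm ahead of and 33 mm above the TCP. The ball is 52 mm ahead of and 20 mm below the eye, and laterally aligned. I'll thread the loop along the hook.

The rows are not in the units I measure in: shifts go in shares of 60 cm and turns go in shares of pi/2 rad. I convert before sending: 0.012 m is 0.02, 0.01 m is 0.0167.

```bash
echo '[{"d": [0.0167, 0, 0.0033]}, {"d": [0.02, 0, 0.0033]}, {"d": [0.02, 0, 0.0033]}, {"d": [0.01, 0, 0.0083]}, {"d": [0.01, 0, 0.0083]}, {"d": [0.01, 0, 0.0067]}, {"d": [0.01, 0, 0.0058]}, {"d": [0.01, 0, 0.0058]}, {}, {}]' | python3 nudge.py
python3 - <<'E'
from h import *
from rig import robot, eyes
w=snap("wrist","w4"); s=snap("side","s4"); o=robot.get_obs(); print(o["position"],o["ft_force"])
b=proj(s,o["position"])[0].astype(int)
cv2.imwrite("pics/c4.png",np.hstack([crop(w,217,90,200,220,2),crop(s,b[0]-66,b[1]-73,133,146,3)[:440,:399]]))
E
```

```text
time: 6.83
position: [0.5458, 0.1642, 0.2252]
tool_rot: [0.999, 0.035, -0.0, 0.0]
ft_force: [-0.3, -0.2, -1.6]
grip_width: 0.0216
grip_force: 45.0
[0.54550809 0.16425219 0.22561212] [ 0.16473778  0.4719853  -2.29838022]Traceback (most recent call last):
  File "<stdin>", line 5, in <module>
    return _nx.concatenate(arrs, 1, dtype=dtype, casting=casting)
           ~~~~~~~~~~~~~~~^^^^^^^^^^^^^^^^^^^^^^^^^^^^^^^^^^^^^^^
ValueError: all the input array dimensions except for the concatenation axis must match exactly, but along dimension 0, the array at index 0 has size 440 and the array at index 1 has size 438
```

Run:
```python
from h import *
w,s=load("w4"),load("s4"); b=(276,278)
cv2.imwrite("pics/c4.png",np.hstack([crop(w,217,110,200,200,2),crop(s,200,200,133,134,3)[:400,:399]]))
```

```text
(no output)
```

View pics/c4.png

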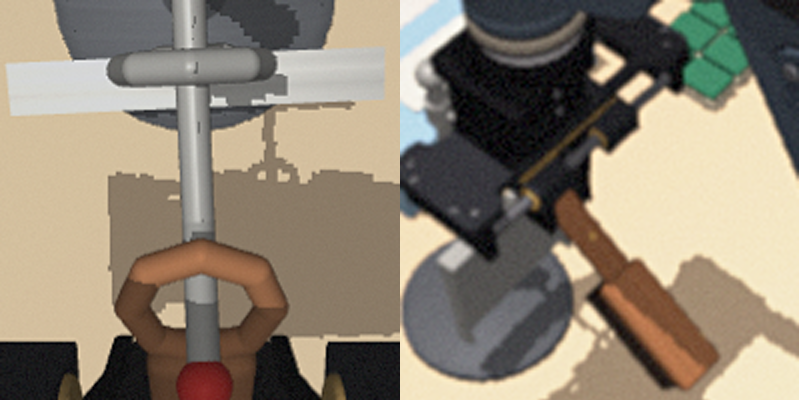

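The wrist crop shows the hook through the loop, with the ball on the gripper side at (204,385). The loop is centred on the wire with the bend just ahead. The pan's loop is further back at (190,67). I'll go over the bend, push the pan's loop back a little with the brush loop, then back off and lower to seat.

To row units: 0.007 m is 0.0117, 0.006 m is 0.01.

```bash
echo '[{"d": [0.0117, -0.0008, 0.0067]}, {"d": [0.0117, -0.0008, 0.0067]}, {"d": [0.01, -0.0007, 0]}, {"d": [0.01, -0.0007, 0]}, {"d": [0.01, -0.0007, 0]}, {"d": [0.01, -0.0007, 0]}, {}, {}]' | python3 nudge.py
python3 - <<'E'
from h import *
from rig import robot, eyes
w=snap("wrist","w5"); o=robot.get_obs(); print(o["position"],o["ft_force"])
cv2.imwrite("pics/c5.png",crop(w,217,110,200,200,2))
E
```

```text
time: 7.6
position: [0.5843, 0.1695, 0.2176]
tool_rot: [0.999, 0.035, 0.0, -0.0]
ft_force: [-0.9, -0.5, -2.0]
grip_width: 0.0217
grip_force: 45.0
[0.58381162 0.16950691 0.21755209] [ 0.15096    -0.71930832 -0.8635849 ]
```

View pics/c5.png

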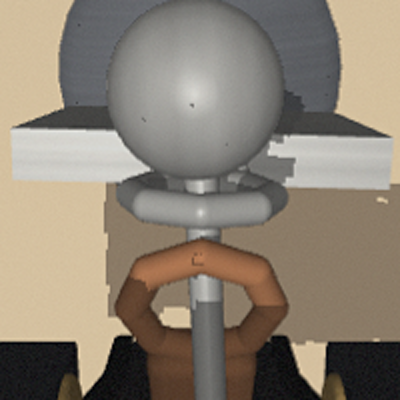

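The brush loop (front edge at row 240) is just short of the pan loop (about row 215), which is already well back near the post knob, so no push is needed. I'll back off 11 mm, lower to seat, then loosen and rotate the brush down about the wire.

To row units: -0.0055 m is -0.0092, 0.002 m is 0.0033.

```bash
echo '[{"d": [-0.0092, 0, 0]}, {"d": [-0.0092, 0, 0]}, {"d": [0, 0, 0.0033]}, {"d": [0, 0, 0.0033]}, {}]' | python3 nudge.py
echo '[{}, {}, {"d": [0.0017, 0, 0.0022]}, {"d": [0.0017, 0, 0.0022]}, {"d": [0.0017, 0, 0.0022]}, {"d": [0.0017, 0, 0.0022]}, {"d": [0.0017, 0, 0.0022]}, {"d": [0.0017, 0, 0.0022]}, {"d": [0.0017, 0, 0.0022]}, {"d": [0.0017, 0, 0.0022]}, {}, {}, {}]' | python3 nudge.py 0.0 4
python3 - <<'E'
from h import *
from rig import robot, eyes
w=snap("wrist","w6"); s=snap("side","s6"); o=robot.get_obs(); print(o["position"],o["ft_force"])
w5=load("w5"); print("pan loop",plane(w5,(318,215),.255),"knob w5")
cv2.imwrite("pics/c6.png",np.hstack([crop(w,217,110,200,200,2),crop(s,200,200,133,134,3)[:400,:399]]))
E
```

```text
time: 8.07
position: [0.572, 0.1688, 0.2147]
tool_rot: [0.999, 0.035, 0.0, 0.0]
ft_force: [-3.1, -0.7, 5.1]
grip_width: 0.0212
grip_force: 45.0
time: 9.15
position: [0.5806, 0.1693, 0.2032]
tool_rot: [0.999, 0.035, -0.0, -0.0]
ft_force: [0.1, -0.2, -1.3]
grip_width: 0.0217
grip_force: 4.8
[0.58055951 0.16926248 0.20326312] [-1.29499461  0.27453386 -1.31356294]
pan loop [0.63031117 0.1732986  0.255     ] knob w5
```

View pics/c6.png

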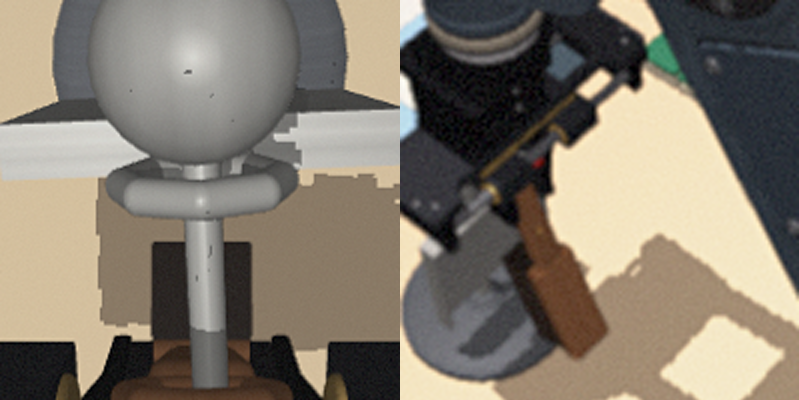

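The wrist crop shows the brush already hanging nearly upright: bristles below, towards the pan, with the loop round the wire at about row 385. I'll check where the loop is along the wire before letting go.

```bash
python3 - <<'E'
from h import *
w=load("w6")
for row in(283,302):
  for z in(.25,.265): print(row,z,plane(w,(318,row),z))
E
echo '[{"d": [0.005, 0, 0]}, {"d": [0.005, 0, 0]}, {"d": [0, 0, 0.0025]}, {}]' | python3 nudge.py
```

```text
283 0.25 [0.6059968  0.17158739 0.25      ]
283 0.265 [0.61172532 0.1720128  0.265     ]
302 0.25 [0.59932949 0.17111093 0.25      ]
302 0.265 [0.60592622 0.1715984  0.265     ]
time: 9.58
position: [0.5878, 0.1698, 0.2021]
tool_rot: [0.999, 0.035, 0.001, -0.0]
ft_force: [0.9, 0.2, 0.7]
grip_width: 0.0222
grip_force: 4.6
```

To row units: -0.005 m is -0.0083.

```bash
echo '[{"d": [-0.0083, 0, 0]}, {}, {}]' | python3 nudge.py
echo '[{}, {}, {}, {}, {}, {}, {}, {}, {}, {}]' | python3 nudge.py 0.06
python3 - <<'E'
from h import *
w=snap("wrist","w7"); s=snap("side","s7")
cv2.imwrite("pics/c7.png",np.hstack([crop(w,217,110,200,200,2),crop(s,200,200,133,134,3)[:400,:399]]))
E
```

```text
time: 9.83
position: [0.5803, 0.169, 0.2018]
tool_rot: [0.999, 0.035, -0.001, 0.0]
ft_force: [-2.6, -1.6, 3.3]
grip_width: 0.0218
grip_force: 6.3
time: 10.67
position: [0.5816, 0.1693, 0.2016]
tool_rot: [0.999, 0.035, -0.0, -0.0]
ft_force: [-0.3, -0.7, 0.3]
grip_width: 0.0598
grip_force: 0.0
```

View pics/c7.png

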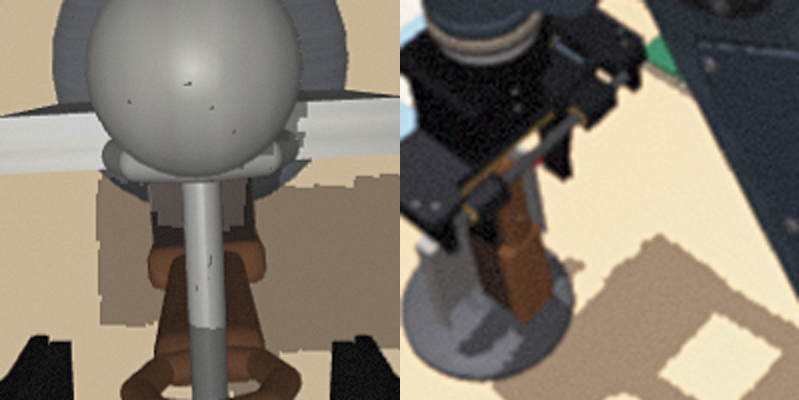

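The brush now hangs free: loop around (212,380), bristles towards the pan, fingers clear on both sides. I'll withdraw straight up, then back and sideways, and inspect.

To row units: -0.035 m is -0.0583, -0.03 m is -0.05.

```bash
echo '[{"d": [0, 0, -0.0067]}, {"d": [0, 0, -0.0167]}, {"d": [0, 0, -0.0333]}, {"d": [0, 0, -0.05]}, {"d": [0, 0, -0.0583]}, {"d": [-0.0333, 0, -0.05]}, {"d": [-0.05, 0, -0.0167]}, {"d": [-0.0583, 0, 0]}, {"d": [-0.0583, 0, 0]}, {"d": [-0.05, 0.05, 0]}, {"d": [-0.0167, 0.05, 0]}, {"d": [0, 0.0583, 0]}, {"d": [0, 0.0583, 0]}, {"d": [0, 0.0583, 0]}, {}, {}, {}, {}, {}, {}]' | python3 nudge.py
python3 - <<'E'
from h import *
s=snap("side","s8"); t=snap("top","t8")
for c,n in((s,"side0"),(t,"top0")): print(cv2.absdiff(c["img"],load(n)["img"]).mean())
cv2.imwrite("pics/c8.png",np.hstack([crop(s,195,205,80,120,5),crop(t,190,170,80,120,5)])[:600])
E
```

```text
time: 12.43
position: [0.434, -0.0048, 0.3407]
tool_rot: [0.999, 0.036, 0.0, -0.0]
ft_force: [0.3, 0.5, -0.5]
grip_width: 0.0598
grip_force: 0.0
43.791272786458336
27.227315538194443
```

View pics/c8.png

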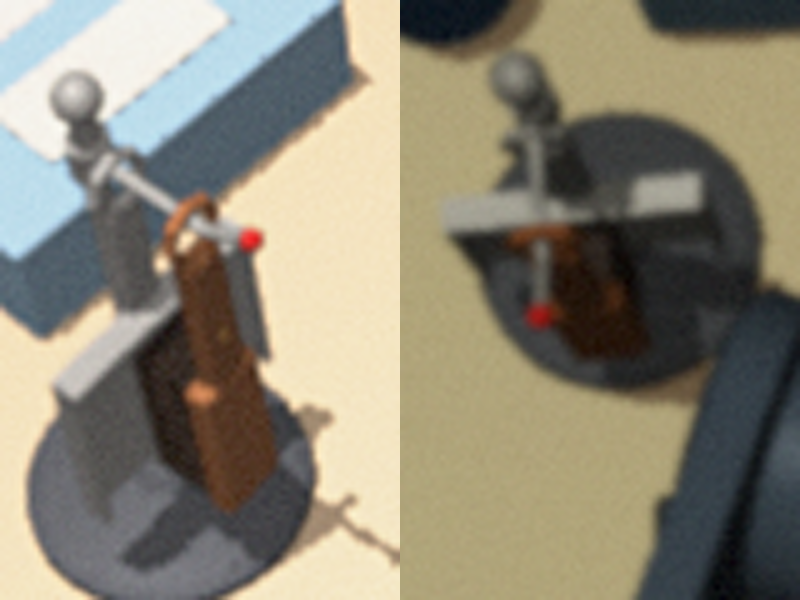

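The side and top crops show the pan loop back by the post at (110,165) and the brush loop over the wire at side (190,200) and top (540,238). I'll check numerically that it sits on the level part and that nothing is still moving.

```bash
echo '[{}, {}, {}, {}, {}, {}, {}, {}, {}, {}, {}, {}]' | python3 nudge.py | head -1
python3 - <<'E'
from h import *
t=load("t8"); s=load("s8"); s9=snap("side","s9")
og=lambda r,g,b:(r-b>45)&(r-g>28)
b=blob(t,(208,212,24,10),og); print("loop top view",b[0],b[1]); L=plane(t,b[0],.257)
B=blob(t,(205,222,30,25),red)[0]; T=plane(t,B,.265); print(L,T,"loop ahead of ball by",np.linalg.norm((L-T)[:2]))
print("tri",tri(s,(195+192/5,205+200/5),t,b[0]))
g=lambda c:cv2.GaussianBlur(c["img"][200:330,190:280].astype(np.float32),(0,0),2)
print("motion max",np.abs(g(s)-g(s9)).max())
# other things: dice, rack, cup, tiles in side view vs start
s0=load("side0"); f=lambda c,x:cv2.GaussianBlur(c["img"].astype(np.float32),(0,0),2)[x[1]:x[1]+x[3],x[0]:x[0]+x[2]]
for n,x in(("cup",(115,340,65,65)),("rack",(170,380,130,90)),("dice",(290,350,55,50)),("tiles",(275,190,55,45))): print(n,np.abs(f(s0,x)-f(s9,x)).max())
E
```

```text
time: 13.53
loop top view [217.86111111 216.41666667] [212 215  12   4  36]
[0.59563412 0.16560943 0.257     ] [0.56149575 0.16339584 0.265     ] loop ahead of ball by 0.03421006555027099
tri (array([0.596091  , 0.16594301, 0.25929103]), np.float64(0.0024062488030296226))
motion max 52.121124
cup 43.580338
rack 44.079178
dice 43.684387
tiles 174.51031
```

```bash
echo '[{}, {}, {}, {}, {}, {}]' | python3 nudge.py | head -1
python3 - <<'E'
from h import *
s8,s9,s10=load("s8"),load("s9"),snap("side","s10"); t10=snap("top","t10")
print([c["img"].mean() for c in(load("side0"),s8,s9,s10)])
for c in(s8,s9,s10):
    print([blob(c,(215,235,45,80),lambda r,g,b:(r-b>.35*r)&(r-g>.2*r)&(r>60))[0].round(2).tolist()])
for c in(load("t8"),t10): print(blob(c,(208,212,24,10),lambda r,g,b:(r-b>45)&(r-g>28))[0])
cc=lambda a,b,x:cv2.matchTemplate(b["img"][x[1]-4:x[1]+x[3]+4,x[0]-4:x[0]+x[2]+4],a["img"][x[1]:x[1]+x[3],x[0]:x[0]+x[2]],cv2.TM_CCOEFF_NORMED)
s0=load("side0")
for n,a,b,x in(("cup",s0,s10,(120,340,60,65)),("rack",s0,s10,(175,385,120,85)),("dice",s0,s10,(290,350,55,50)),("tiles",load("top0"),t10,(335,175,52,48)),("brush/pan 8-10",s8,s10,(200,240,60,80)),("9-10",s9,s10,(200,240,60,80))):
    print(n,cv2.minMaxLoc(cc(a,b,x))[1::2])
E
```

```text
time: 14.08
[np.float64(129.47545355902778), np.float64(145.41820421006943), np.float64(145.4163237847222), np.float64(145.42071723090277)]
[[238.35, 278.91]]
[[240.52, 280.59]]
[[239.6, 279.87]]
[217.86111111 216.41666667]
[217.57575758 216.39393939]
cup (0.9956634044647217, (4, 4))
rack (0.996461033821106, (4, 4))
dice (0.9592956304550171, (4, 4))
tiles (0.9974797964096069, (4, 4))
brush/pan 8-10 (0.989324688911438, (4, 4))
9-10 (0.9931274652481079, (4, 4))
```

Nothing else has moved and the brush loop isn't creeping, but the brush is still swinging slightly. I'll wait for it to settle.

```bash
Z='x'; for i in 1 2 3; do echo '[{}, {}, {}, {}, {}, {}, {}, {}, {}, {}, {}, {}, {}, {}, {}, {}, {}, {}, {}, {}]' | python3 nudge.py | head -1
echo '[{}, {}, {}, {}, {}, {}, {}, {}, {}, {}, {}, {}, {}, {}, {}, {}, {}, {}, {}, {}]' | python3 nudge.py | head -1
python3 - <<'E'
from h import *
f=lambda r,g,b:(r-b>.35*r)&(r-g>.2*r)&(r>60)
for i in range(4): print(blob(snap("side","s11"),(215,235,45,80),f)[0].round(2),end=' ')
t=snap("top","t11"); print(blob(t,(208,212,24,10),lambda r,g,b:(r-b>45)&(r-g>28))[0])
E
done
```

```text
time: 15.85
time: 17.52
[239.66 279.85] [239.66 279.97] [239.71 280.02] [239.68 280.04] [217.73529412 216.35294118]
time: 19.43
time: 21.1
[239.66 279.99] [239.66 280.  ] [239.68 279.89] [239.66 279.96] [217.61764706 216.41176471]
time: 23.02
time: 24.68
[239.7  279.89] [239.67 279.91] [239.65 279.95] [239.66 279.93] [217.86111111 216.41666667]
```

Both are still now, so I'll hand in.

```bash
python3 -c "from rig import robot, eyes; print(robot.hand_in())"
```

```text
the job is handed in; nothing more can be done
None
```

The brush now hangs still on the level part of the hook, in front of the pan with its bristles towards it; the pan is still on the hook by the post, the tiles, dice, cup and rack look unmoved, and the job was handed in at about 25 s (no verdict was shown).

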